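# Uncap the mould and hold the bowl ejected

### The arm

A 7-joint arm with a two-finger parallel gripper is mounted at the origin on the work surface. World frame = base frame: x ahead of the robot, y to its left, z up, the work surface at z = 0. Lengths are in m, angles in rad, forces in N, time in s.
With the tool pointing down it reaches from about 0.425 to 0.875 m from the base axis. Payload 9.9 kg.
Tool frame: the origin (TCP) lies where the fingers leave the gripper's body, on its centre line; the fingertips stand 73 mm ahead of it and the grasp point (between the pads) lies 54 mm ahead of it; z points along the fingers, y is the line along which they close (so a half turn about z gives the same grasp; the last joint's range is limited). The gripper opens to 85 mm and grips with 20 to 120 N. Pads are 22 mm wide; open, the fingers measure 114 mm over their backs; the gripper's body (76 mm by 85 mm) begins 54 mm behind the grasp point. The pads swing forward as they close: fully open they stand 13 mm farther back than shut.
Start: joints at [1.05, 0.576, 0.025, 1.437, -0.015, 1.129, -0.057], TCP at [0.286, -0.612, 0.304] pointing down, gripper open.
Joint ranges: [-2.76, 2.76], [-0.34, 2.15], [-1.52, 1.57], [0.19, 2.46], [-1.09, 4.23], [0.17, 1.99], [-2.82, 2.82]. Speed limits (rad/s): [2.22, 2.22, 3.01, 3.01, 3.14, 3.14, 3.14].

### API

Orientations are given as [roll, pitch, yaw] about the fixed x, y, z axes, in that order (R = Rz(yaw) Ry(pitch) Rx(roll)).
In Python, from cell import robot, optics, nets gives the robot as it stands.
- The arm moves only by the tool arm_command, never from a script. Its arguments are lists of equal length, an entry for each row: "fingers": the opening, from -1 (shut) to 1 (fully open), so that 0 is half open; "offset": the shift along the tool's x, y, z in m, a list of three; "twist": the turn, a rotation vector about the tool's x, y, z in rad, a list of three. A call has 1 to 5 rows; each row is the pose to reach, as a shift and turn from the pose commanded when the call began, along the tool's axes at that moment; what a row does not reach only later rows make up. A row lasts 1/10 s, in which the tool goes at most 50 mm and 8.59 degrees, less where a joint would pass 70% of its speed; a pose out of reach is approached as far as the arm can. A call with a gripper value outside its range is refused whole. The fingers move at their own pace and stop on an object; the grip force is fixed at half the most. Time passes only in rows, so rows that repeat a pose let the fingers close. It gives the time, the measured TCP pose, the force, the opening and the grip force at its end, in the units of the state.
- robot.observe(): the state, without advancing time (a new reading comes with each control period).
- optics.grab_frame(name): name is "scene" or "top"; returns a dict with "pixels" (400x640x3 uint8, blue, green, red), "range_z" (400x640 float32, m along the optical axis (not along the pixel's ray), 0 where there is no reading), "K" (3x3 intrinsics, pixels), "cam_to_world" (4x4, takes a point from camera to world coordinates). Camera axes: x right, y down, z forward; pixel columns grow to the right and rows downward; lengths in m; the calibration is good to about 2 mm. A picture is of the moment at which its call begins.
- robot.hand_in(): hands the job in; it is judged then, once.
Trained networks look in a picture, given as the dict that the camera call returned (one of the last four; its "shot" number tells which), for a name from the list of things; names that differ only in an ending like _2 or _b are one class to them, and where a whole thing is asked for, a point or a joint stands for the part that bears it (a point fixed in the world has none). Each returns a list of dicts, best first, with "p" (0 to 1); they miss things now and then, are a little off and sometimes report something else, mostly with a low value. They report only what shows in the picture. A call takes as long as a camera call.
- nets.spot_in(picture, name): "bbox" ([left, top, width, height] in pixels, round what is visible of it).
- nets.mark_of(picture, name): "location" ([row, column] in pixels: a listed point, or the origin of a listed thing).
The state is a dict: "clock": time; "joint_positions": joint angles; "dq": joint speeds; "joint_torque": joint torques, N m; "tool_pos": TCP position; "tcp_rot": TCP orientation; "contact_force": force on the tool from outside, world axes, zero at the start; "torque": the same for the moment, N m; "gripper_width": opening from 0.0 (shut) to 1.0 (fully open); "finger_force": force on a finger pad.
Only numpy, scipy, OpenCV 4.12 (cv2) and the standard library are available. Lean on these libraries where they do the work, as an engineer would, in place of code of your own. Each camera call takes 0.05 s, during which the arm holds its last target. There are 200 camera calls.

### The job

Demould the small bowl: pull the round cap on top of the mould all the way up until it snaps into its open position, and let go of it. Then take the ejector lever by its black handle, swing it up to the cam's highest lift point, where the lever stands straight up (not past it), and finish while still holding the lever there, because its spring would drop the bowl back. Let the lever alone lift the bowl: do not touch the bowl, and leave the pots, jar and brush around the stand where they are.

Things in the scene. Friction and masses are not known exactly. Their poses are not given: they have to be found in the camera images.
- stand: Fixed demoulding stand. Mm: base plate x +-90, y -180 to 90, 12 high; grey housing 130 x 130 to z 70; white plaster mould ring, outer radius 55, inner 41, z 70 to 115; guide rods radius 5 at x +-69, y 0, to z 165; bearing block 40 x 18 at y -119, to z 72. Origin: on the table on the mould's axis; z up; lever on its -y side. x, y, yaw vary.
- cap_knob (a point): Centre of the cap's black knob head, 28 mm in diameter, 24 mm high (neck 18 mm wide), axis upright; pinch it from above. 147.5 mm above the table with the cap down. The cap is an aluminium disc 100 mm wide, 10 mm thick, its upper face 22 mm below this point, with two ears along the stand's x that ride on the guide rods.
- cap (a joint): Height of the cap above its closed place on the mould, m: 0 closed, 0.045 fully open (stop). Slides straight up only. A spring detent holds it at both ends: it takes about 8 N to start it upwards, less and less towards the middle; past 26 mm it is drawn on up, and then stays up by itself against the stop.
- eject_lever (a joint): Lever angle, rad: 0 at its rest stop, pointing to the stand's -x, 30 deg above level; grows as the handle swings up. 1.047: lever straight up, the cam's highest lift, bowl raised 20 mm. Beyond that, to the stop at 1.75, the bowl sinks again. A return spring (0.15 Nm at rest, 0.3 Nm at the top) takes it back to 0 when released.
- lever_grip (a point): Centre of the lever's black barrel handle: cylinder 30 mm in diameter, 26 mm long, axis along the stand's y; pinch it from above across its flat ends (closing along stand y), it turns between the pads. On a 10 mm round bar, 140 mm from the pivot. In the stand's frame at (-121, -150, 120) mm at rest, (0, -150, 190) with the lever straight up.
- lever_pivot (a point): Pivot of the lever on the stand, at stand (0, -150, 50) mm, fixed; the handle moves about it in the stand's x-z plane on a radius of 140 mm; the hinge axis is the stand's y.
- bowl: Small white bowl, 72 mm wide and 33 mm high, loose in the mould on the round ejector plate. Origin: centre of its underside, 80 mm above the table at rest and 100 mm at the highest lift. Hidden by the cap from above.
- tagine0: Bystander: small white lidded pot (tagine), 70 mm wide, 79 mm high; origin under its centre.
- tagine1: Bystander: small white lidded pot (tagine), 70 mm wide, 79 mm high; origin under its centre.
- tagine2: Bystander: small white lidded pot (tagine), 70 mm wide, 79 mm high; origin under its centre.
- glaze_jar: Bystander: amber jar with white cap, 48 mm wide, 60 mm high; origin under its centre.
- dish: Bystander: terracotta bowl, 90 mm wide, 35 mm high; origin under its centre.
- brush: Bystander: paint brush 170 mm long lying on the table; origin on its underside about mid-length.

How it is judged:
By the outcome, as a careful person would: the job done as asked, in the order asked, and still so for the second after the job is handed in, while the arm keeps its last pose, push and grip.
It also fails if it takes over 42 s, if anything falls off the work surface, if the arm or the gripper's body presses on something with over 40 N, if the wrist force passes 120 N, or if a joint passes its speed limit or range.

## Working session

There is one attempt and no reset: what is moved stays moved. The work goes in short steps, Python scripts to look and compute and a tool call to move; the robot and the scene stay as the last step left them, time stands still between calls to the robot, and variables do not carry over. Pictures are saved under pics/ and viewed, at most 10 in all, crops included, and the job is handed in when it is done.

Besides the shell and the picture viewer there is one more tool, called as name(argument=value, ...), one argument or row to a line, values as JSON. arm_command: Moves the arm, as the interface text tells. Its arguments: {"type":"object","properties":{"fingers":{"type":"array"},"offset":{"type":"array"},"twist":{"type":"array"}},"required":["fingers","offset","twist"]}

```bash
mkdir -p pics
cat > h.py <<'E'
from cell import robot, optics, nets
import numpy as np, cv2
from scipy.spatial.transform import Rotation as R
def px2w(f,r,c,z=None):
    K=f["K"];T=f["cam_to_world"]
    d=np.array([(c-K[0,2])/K[0,0],(r-K[1,2])/K[1,1],1.])
    if z is None:
        a=f["range_z"][int(r)-1:int(r)+2,int(c)-1:int(c)+2]; return T[:3,:3]@(d*np.median(a))+T[:3,3]
    w=T[:3,:3]@d; return T[:3,3]+w*(z-T[2,3])/w[2]
def cloud(f):
    z=f["range_z"];K=f["K"];T=f["cam_to_world"]
    v,u=np.mgrid[:z.shape[0],:z.shape[1]]
    p=np.stack([(u-K[0,2])/K[0,0]*z,(v-K[1,2])/K[1,1]*z,z],-1)@T[:3,:3].T+T[:3,3]
    p[z==0]=np.nan; return p
E
python3 - <<'E'
from h import *
s=robot.observe(); print({k:np.round(v,3).tolist() for k,v in s.items()})
for n in("top","scene"):
    f=optics.grab_frame(n); cv2.imwrite(f"pics/{n}0.png",f["pixels"]); np.savez(f"{n}0.npz",**f)
    print(n,f["cam_to_world"].round(3).tolist())
    for o in("stand","cap_knob","lever_grip","lever_pivot"):
        for m in nets.mark_of(f,o)[:2]:
            r,c=m["location"]; print(o,round(m["p"],2),round(r,1),round(c,1),px2w(f,r,c).round(4), px2w(f,r,c,{"stand":0,"cap_knob":.1475,"lever_grip":.12,"lever_pivot":.05}[o]).round(4))
E
```

```text
{'clock': 0.0, 'joint_positions': [1.05, 0.577, 0.025, 1.438, -0.015, 1.129, -0.056], 'dq': [-0.0, -0.0, -0.001, -0.0, -0.0, -0.0, -0.001], 'joint_torque': [0.001, -76.578, 2.251, -28.598, 0.015, 0.013, 0.0], 'tool_pos': [0.285, -0.611, 0.303], 'tcp_rot': [-3.14, 0.0, 0.437], 'contact_force': [0.119, 0.241, -1.182], 'torque': [0.011, 0.027, -0.019], 'finger_force': 0.0, 'gripper_width': 1.001}
top [[0.021, -0.982, 0.186, 0.432], [-1.0, -0.023, -0.013, 0.108], [0.017, -0.186, -0.982, 1.132], [0.0, 0.0, 0.0, 1.0]]
stand 0.64 209.8 368.9 [ 0.581  -0.0301  0.1253] [ 0.5995 -0.0473  0.    ]
cap_knob 0.82 196.0 372.4 [ 0.6111 -0.0342  0.1602] [ 0.6134 -0.0361  0.1475]
lever_grip 0.64 199.4 373.4 [ 0.6024 -0.0366  0.1605] [ 0.6095 -0.0427  0.12  ]
lever_grip 0.57 259.6 421.6 [ 0.4567 -0.1608  0.1348] [ 0.457  -0.1649  0.12  ]
lever_pivot 0.86 214.6 420.2 [ 0.5802 -0.1797  0.0627] [ 0.582  -0.1832  0.05  ]
lever_pivot 0.71 207.7 367.3 [ 0.5861 -0.0257  0.1271] [ 0.5979 -0.036   0.05  ]
scene [[-0.842, 0.345, -0.414, 1.03], [0.539, 0.538, -0.648, 0.755], [-0.001, -0.769, -0.639, 0.787], [0.0, 0.0, 0.0, 1.0]]
stand 0.94 208.3 291.3 [0.6443 0.0208 0.0607] [ 0.612  -0.0406  0.    ]
stand 0.27 209.5 235.5 [ 0.7539 -0.0982  0.0203] [ 0.7466 -0.1207 -0.    ]
cap_knob 0.56 166.4 289.9 [ 0.6136 -0.0326  0.1503] [ 0.6117 -0.0361  0.1475]
lever_grip 0.75 137.7 316.4 [ 0.4579 -0.1504  0.123 ] [ 0.4553 -0.1545  0.12  ]
lever_pivot 0.62 163.8 277.1 [ 0.5855 -0.1646  0.0692] [ 0.5736 -0.1892  0.05  ]
lever_pivot 0.36 212.6 236.1 [ 0.7538 -0.0978  0.0091] [ 0.7683 -0.0529  0.05  ]
```

View pics/top0.png

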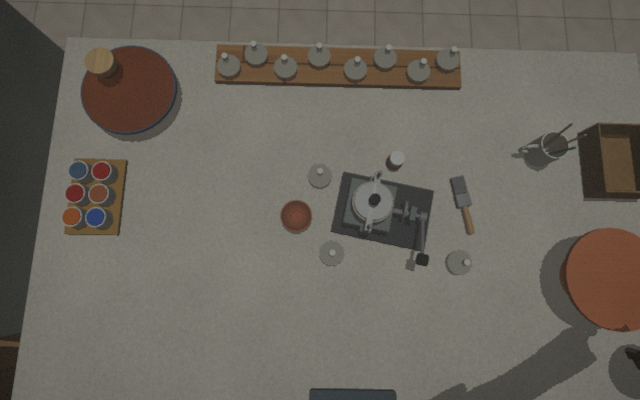

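View pics/scene0.png

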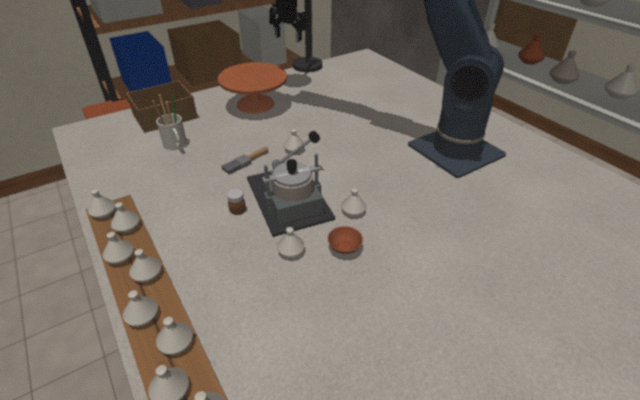

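Run:
```python
from h import *
for n in("top","scene"):
    f=dict(np.load(f"{n}0.npz")); p=cloud(f)
    near=np.linalg.norm(p[...,:2]-[.612,-.036],axis=-1)
    k=(near<.03)&(p[...,2]>.15); q=p[k]; print(n,"knob top",q[:,:2].min(0),q[:,:2].max(0),q.mean(0).round(4),k.sum())
    z=p[...,2]; g=f["pixels"].astype(int).max(-1)
    # cap annulus
    k=(near<.075)&(abs(z-.1255)<.004); print(" cap mean",p[k].mean(0).round(4),k.sum())
    k=(np.linalg.norm(p[...,:2]-[.457,-.163],axis=-1)<.045)&(z>.09)&(z<.16)&(g<80)
    q=p[k]; print(" grip",q.mean(0).round(4),q.min(0).round(4),q.max(0).round(4),k.sum())
    k=(near<.11)&(abs(z-.165)<.006)&(near>.05); q=p[k]; print(" rods",q.round(3).tolist()[:12])
    # housing top z=.07 
    k=(near<.12)&(abs(z-.07)<.004); 
    if k.sum()>20: print(" housing rect",cv2.minAreaRect(p[k][:,:2].astype(np.float32)),k.sum())
    k=(near<.3)&(abs(z-.012)<.004)
    if k.sum()>20: print(" base rect",cv2.minAreaRect(p[k][:,:2].astype(np.float32)),k.sum())
```

```text
top knob top [ 0.59243112 -0.05100523] [ 0.61884893 -0.02605081] [ 0.6053 -0.0387  0.1595] 103
 cap mean [ 0.6065 -0.0393  0.1261] 1075
 grip [ 0.4616 -0.1624  0.1275] [ 0.4435 -0.1785  0.098 ] [ 0.5004 -0.1489  0.1382] 157
 rods [[0.676, -0.05, 0.169], [0.677, -0.053, 0.167], [0.678, -0.056, 0.164], [0.674, -0.048, 0.167], [0.674, -0.05, 0.168], [0.675, -0.053, 0.166], [0.675, -0.055, 0.166], [0.673, -0.048, 0.163], [0.673, -0.051, 0.162], [0.672, -0.053, 0.168], [0.672, -0.055, 0.166], [0.67, -0.051, 0.164]]
 housing rect ((0.6018791794776917, -0.06431098282337189), (0.17956556379795074, 0.1564461588859558), 79.0821762084961) 782
 base rect ((0.6072934865951538, -0.07142457365989685), (0.5236459374427795, 0.3622470200061798), 67.86272430419922) 2978
scene knob top [ 0.59169944 -0.05257962] [ 0.61796832 -0.02526498] [ 0.6063 -0.0363  0.1577] 76
 cap mean [ 0.6101 -0.0333  0.1254] 676
 grip [ 0.4628 -0.1583  0.1235] [ 0.4481 -0.1766  0.0939] [ 0.497  -0.1476  0.1354] 91
 rods [[0.536, -0.033, 0.163], [0.536, -0.029, 0.166], [0.533, -0.028, 0.165], [0.539, -0.029, 0.164], [0.537, -0.028, 0.163], [0.537, -0.023, 0.166], [0.532, -0.025, 0.163], [0.542, -0.025, 0.164], [0.539, -0.024, 0.163], [0.538, -0.022, 0.164], [0.541, -0.025, 0.16], [0.539, -0.025, 0.16]]
 housing rect ((0.6000580787658691, -0.06277235597372055), (0.1818215399980545, 0.15581971406936646), 78.7787857055664) 542
 base rect ((0.6073111295700073, -0.07286283373832703), (0.5159497857093811, 0.31986063718795776), 86.70752716064453) 1515
```

The views show the stand near (372,200) in top, the knob at its centre, and the lever handle at (422,259). A tagine is close by at (459,262). Next I refine the stand pose from the rods, knob and grip, then compute the move.

Run:
```python
from h import *
for n in("top","scene"):
    f=dict(np.load(f"{n}0.npz")); p=cloud(f); z=p[...,2]
    near=np.linalg.norm(p[...,:2]-[.606,-.039],axis=-1)
    k=(near<.11)&(abs(z-.165)<.008)&(near>.05); q=p[k]
    a=q[q[:,0]>.606];b=q[q[:,0]<.606]; print(n,a.mean(0).round(4),len(a),b.mean(0).round(4),len(b))
    d=a.mean(0)-b.mean(0); print("yaw",np.arctan2(d[1],d[0]),"mid",(a.mean(0)+b.mean(0))/2,np.linalg.norm(d[:2]))
    k=(near<.02)&(z>.156); q=p[k]; print("knob bbox mid",(q.min(0)+q.max(0))/2, q.max(0)-q.min(0))
    k=(near>.02)&(near<.065)&(abs(z-.1255)<.003); print("cap circle",cv2.minEnclosingCircle(p[k][:,:2].astype(np.float32)))
    for o in("tagine0","glaze_jar","brush"):
        pass
s=robot.observe(); Rm=R.from_euler("xyz",s["tcp_rot"]).as_matrix()
for t in([.606,-.0385,.28],): print((Rm.T@(np.array(t)-s["tool_pos"])).round(4))
```

```text
top [ 0.6731 -0.0523  0.1653] 15 [ 0.5382 -0.0262  0.1643] 14
yaw -0.19113093423605163 mid [ 0.60562801 -0.03921199  0.16478405] 0.1374404843467729
knob bbox mid [ 0.60608879 -0.03852802  0.16083356] [0.02552028 0.02495441 0.00896878]
cap circle ((0.6061407327651978, -0.03704550489783287), 0.06447048485279083)
scene [ 0.6732 -0.0508  0.1628] 18 [ 0.5373 -0.0261  0.1625] 15
yaw -0.1796792829947551 mid [ 0.60525993 -0.03842737  0.16266931] 0.13805431698087534
knob bbox mid [ 0.6046534  -0.03896975  0.15917861] [0.02590791 0.02721974 0.00633703]
cap circle ((0.6059037446975708, -0.04025298357009888), 0.06489336490631104)
[ 0.5328 -0.3837  0.0239]
```

arm_command(
  fingers=[1,1,1,1,1],
  offset=[
    [0.04,-0.029,0],
    [0.08,-0.058,0],
    [0.12,-0.087,0],
    [0.16,-0.116,0],
    [0.2,-0.144,0],
  ],
  twist=[
    [0,0,0.12],
    [0,0,0.24],
    [0,0,0.36],
    [0,0,0.48],
    [0,0,0.624],
  ],
)

```text
clock: 1.0
tool_pos: [0.4065, -0.3947, 0.3041]
tcp_rot: [-3.142, -0.001, -0.192]
contact_force: [1.9, -0.1, 0.2]
gripper_width: 0.999
finger_force: 0.0
```

```bash
cat > go.py <<'E'
from h import *
import sys
S=np.array([.6055,-.0388,0]);yaw=-.187
def stand(p): return S+R.from_euler("z",yaw).apply(p)
def rep(t,y=yaw):
    s=robot.observe(); Rc=R.from_euler("xyz",s["tcp_rot"])
    Rt=R.from_euler("xyz",[np.pi,0,y])
    print("t",s["clock"],"pos",np.round(s["tool_pos"],4),"rot",np.round(s["tcp_rot"],3),"F",np.round(s["contact_force"],1),"w",np.round(s["gripper_width"],3),"ff",np.round(s["finger_force"],1))
    print("offset",Rc.inv().apply(np.array(t)-s["tool_pos"]).round(4),"twist",(Rc.inv()*Rt).as_rotvec().round(4))
if __name__=="__main__": rep(stand(eval(sys.argv[1])))
E
python3 go.py "[0,0,.28]"
```

```text
t 1.0 pos [ 0.4065 -0.3947  0.3041] rot [-3.142e+00 -1.000e-03 -1.920e-01] F [ 1.9 -0.1  0.2] w 0.999 ff 0.0
offset [ 0.1272 -0.3874  0.0242] twist [-0.     -0.0006 -0.0054]
```

arm_command(
  fingers=[1,1,1,1,1],
  offset=[
    [0.016,-0.047,0.003],
    [0.032,-0.094,0.006],
    [0.048,-0.141,0.009],
    [0.064,-0.188,0.012],
    [0.08,-0.235,0.015],
  ],
  twist=[
    [0,0,0],
    [0,0,0],
    [0,0,0],
    [0,0,0],
    [0,0,0],
  ],
)

```text
clock: 1.5
tool_pos: [0.529, -0.1787, 0.2891]
tcp_rot: [3.142, -0.001, -0.187]
contact_force: [0.7, 0.8, 0.3]
gripper_width: 0.998
finger_force: 0.0
```

arm_command(
  fingers=[1,1,1,1,1],
  offset=[
    [0.016,-0.045,0.003],
    [0.032,-0.09,0.006],
    [0.047,-0.13,0.009],
    [0.047,-0.15,0.009],
    [0.047,-0.152,0.009],
  ],
  twist=[
    [0,0,0],
    [0,0,0],
    [0,0,0],
    [0,0,0],
    [0,0,0],
  ],
)

```text
clock: 2.0
tool_pos: [0.6035, -0.0357, 0.2795]
tcp_rot: [-3.14, 0.0, -0.182]
contact_force: [-0.3, 0.3, -0.1]
gripper_width: 0.999
finger_force: 0.0
```

```bash
python3 go.py "[0,0,.204]"
python3 - <<'E'
from h import *
f=optics.grab_frame("scene"); cv2.imwrite("pics/s1.png",cv2.resize(f["pixels"][60:260,190:410],None,fx=2.7,fy=2.7))
E
```

```text
t 2.0 pos [ 0.6035 -0.0357  0.2795] rot [-3.14   0.    -0.182] F [-0.3  0.3 -0.1] w 0.999 ff 0.0
offset [0.0026 0.0028 0.0755] twist [-0.0018  0.0005  0.0053]
```

View pics/s1.png

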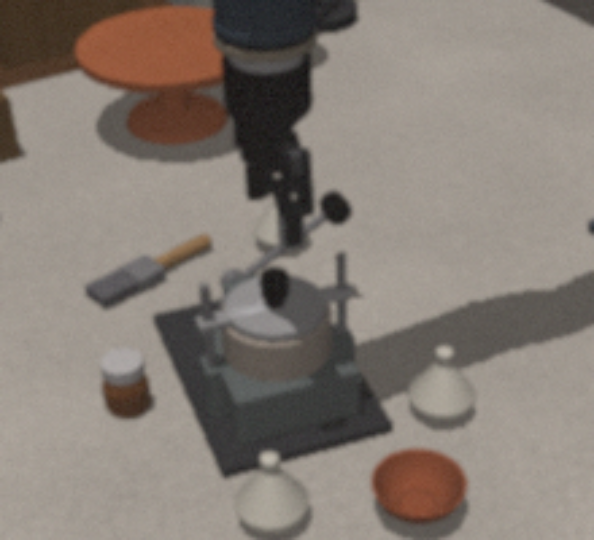

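The gripper hangs above the knob at crop (275,290), with the fingers at (260,180) and (295,230) lying along the stand's y. Next I descend and close.

arm_command(
  fingers=[1,1,1,1,1],
  offset=[
    [0.0026,0.0028,0.02],
    [0.0026,0.0028,0.04],
    [0.0026,0.0028,0.06],
    [0.0026,0.0028,0.075],
    [0.0026,0.0028,0.075],
  ],
  twist=[
    [0,0,0],
    [0,0,0],
    [0,0,0],
    [0,0,0],
    [0,0,0],
  ],
)

```text
clock: 2.55
tool_pos: [0.6033, -0.045, 0.2033]
tcp_rot: [3.14, 0.003, -0.189]
contact_force: [-0.2, -0.8, 0.2]
gripper_width: 1.002
finger_force: 0.0
```

arm_command(
  fingers=[-0.2,-0.4,-1,-1,-1],
  offset=[
    [0,0,0],
    [0,0,0],
    [0,0,0],
    [0,0,0],
    [0,0,0],
  ],
  twist=[
    [0,0,0],
    [0,0,0],
    [0,0,0],
    [0,0,0],
    [0,0,0],
  ],
)

```text
clock: 3.05
tool_pos: [0.6057, -0.04, 0.2065]
tcp_rot: [-3.137, -0.002, -0.185]
contact_force: [-1.3, 8.8, 10.1]
gripper_width: 0.308
finger_force: 58.5
```

arm_command(
  fingers=[-1,-1,-1,-1,-1],
  offset=[
    [0,0,0],
    [0,0,0],
    [0,0,0],
    [0,0,0],
    [0,0,0],
  ],
  twist=[
    [0,0,0],
    [0,0,0],
    [0,0,0],
    [0,0,0],
    [0,0,0],
  ],
)

```text
clock: 3.55
tool_pos: [0.6057, -0.0401, 0.2065]
tcp_rot: [-3.138, -0.002, -0.185]
contact_force: [-1.3, 8.9, 10.1]
gripper_width: 0.307
finger_force: 58.5
```

```bash
python3 go.py "[0,0,.249]"
```

```text
t 3.55 pos [ 0.6057 -0.0401  0.2065] rot [-3.138e+00 -2.000e-03 -1.850e-01] F [-1.3  8.9 10.1] w 0.307 ff 58.5
offset [-0.0003 -0.0014 -0.0425] twist [-0.004  -0.0021  0.0024]
```

arm_command(
  fingers=[-1,-1,-1,-1,-1],
  offset=[
    [0,-0.004,-0.003],
    [0,-0.005,-0.01],
    [0,-0.005,-0.018],
    [0,-0.005,-0.026],
    [0,-0.005,-0.034],
  ],
  twist=[
    [0,0,0],
    [0,0,0],
    [0,0,0],
    [0,0,0],
    [0,0,0],
  ],
)

```text
clock: 4.05
tool_pos: [0.6058, -0.0395, 0.2398]
tcp_rot: [3.14, -0.001, -0.188]
contact_force: [0.8, -6.0, 1.7]
gripper_width: 0.307
finger_force: 60.4
```

arm_command(
  fingers=[-1,-1,-1,-1,-1],
  offset=[
    [0,0,-0.007],
    [0,0,-0.012],
    [0,0,-0.016],
    [0,0,-0.017],
    [0,0,-0.017],
  ],
  twist=[
    [0,0,0],
    [0,0,0],
    [0,0,0],
    [0,0,0],
    [0,0,0],
  ],
)

```text
clock: 4.55
tool_pos: [0.6058, -0.0394, 0.2522]
tcp_rot: [3.139, 0.002, -0.188]
contact_force: [15.0, -7.2, -40.8]
gripper_width: 0.306
finger_force: 64.5
```

```bash
python3 go.py "[0,0,.2515]"
python3 - <<'E'
from h import *
f=optics.grab_frame("scene"); cv2.imwrite("pics/s2.png",cv2.resize(f["pixels"][90:240,220:380],None,fx=3.5,fy=3.5))
E
```

```text
t 4.55 pos [ 0.6058 -0.0394  0.2522] rot [ 3.139e+00  2.000e-03 -1.880e-01] F [ 15.   -7.2 -40.8] w 0.306 ff 64.5
offset [-0.0004 -0.0006  0.0007] twist [ 0.0025  0.0019 -0.0009]
```

View pics/s2.png

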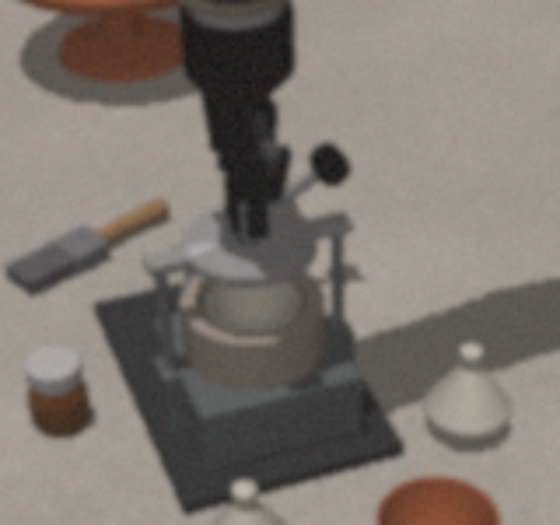

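The cap is up at its stop, with the mould and bowl visible below it at crop (255,300). Next I relax the push and let go.

arm_command(
  fingers=[-1,-1,-0.8,-0.5,-0.4],
  offset=[
    [0,0.002,0.002],
    [0,0.002,0.0035],
    [0,0.002,0.0035],
    [0,0.002,0.0035],
    [0,0.002,0.0035],
  ],
  twist=[
    [0,0,0],
    [0,0,0],
    [0,0,0],
    [0,0,0],
    [0,0,0],
  ],
)

```text
clock: 5.1
tool_pos: [0.6057, -0.0397, 0.2519]
tcp_rot: [-3.141, -0.0, -0.187]
contact_force: [7.0, 0.5, -13.0]
gripper_width: 0.298
finger_force: 68.1
```

arm_command(
  fingers=[0,0.3,0.6,1,1],
  offset=[
    [0,0,0],
    [0,0,0],
    [0,0,0],
    [0,0,0],
    [0,0,0],
  ],
  twist=[
    [0,0,0],
    [0,0,0],
    [0,0,0],
    [0,0,0],
    [0,0,0],
  ],
)

```text
clock: 5.6
tool_pos: [0.6052, -0.0402, 0.2527]
tcp_rot: [-3.141, -0.0, -0.187]
contact_force: [0.3, 0.2, -0.2]
gripper_width: 0.999
finger_force: 0.0
```

```bash
python3 go.py "[0,0,.33]"
```

```text
t 5.6 pos [ 0.6052 -0.0402  0.2527] rot [-3.141 -0.    -0.187] F [ 0.3  0.2 -0.2] w 0.999 ff 0.0
offset [ 0.     -0.0015 -0.0773] twist [-0.0002 -0.0003 -0.0003]
```

arm_command(
  fingers=[1,1,1,1,1],
  offset=[
    [0,0,-0.03],
    [0,0,-0.06],
    [-0.03,0.03,-0.06],
    [-0.06,0.065,-0.06],
    [-0.09,0.1,-0.06],
  ],
  twist=[
    [0,0,0],
    [0,0,0],
    [0,0,0],
    [0,0,0],
    [0,0,0],
  ],
)

```text
clock: 6.1
tool_pos: [0.4969, -0.1224, 0.3126]
tcp_rot: [3.142, -0.001, -0.186]
contact_force: [0.6, -1.8, -0.1]
gripper_width: 0.999
finger_force: 0.0
```

arm_command(
  fingers=[1,1,1,1,1],
  offset=[
    [-0.02,0.03,0],
    [-0.031,0.049,0],
    [-0.031,0.049,0.03],
    [-0.031,0.049,0.05],
    [-0.031,0.049,0.05],
  ],
  twist=[
    [0,0,0],
    [0,0,0],
    [0,0,0],
    [0,0,0],
    [0,0,0],
  ],
)

```text
clock: 6.6
tool_pos: [0.4574, -0.1639, 0.2607]
tcp_rot: [-3.141, 0.004, -0.188]
contact_force: [-0.3, 0.2, 0.2]
gripper_width: 1.0
finger_force: 0.0
```

```bash
python3 go.py "[-.121,-.150,.174]"
python3 - <<'E'
from h import *
from go import stand
print("model grip",stand([-.121,-.15,.12]))
f=optics.grab_frame("scene"); p=cloud(f); cv2.imwrite("pics/s3.png",cv2.resize(f["pixels"][90:240,220:380],None,fx=3.5,fy=3.5))
for m in nets.mark_of(f,"lever_grip")[:2]+nets.mark_of(f,"cap_knob")[:1]: print(m)
g=optics.grab_frame("top"); print(nets.mark_of(g,"cap_knob")[:1],[px2w(g,*m["location"]) for m in nets.mark_of(g,"cap_knob")[:1]])
E
```

```text
t 6.6 pos [ 0.4574 -0.1639  0.2607] rot [-3.141  0.004 -0.188] F [-0.3  0.2  0.2] w 1.0 ff 0.0
offset [ 0.0016 -0.0004  0.0867] twist [-0.0003  0.0038 -0.0006]
model grip [ 0.45872266 -0.1636896   0.12      ]
{'location': [135.5, 313.9], 'p': 0.64}
{'location': [162.7, 275.9], 'p': 0.24}
{'location': [150.1, 288.9], 'p': 0.58}
[{'location': [194.3, 375.5], 'p': 0.75}] [array([ 0.60711902, -0.03507515,  0.20512395])]
```

View pics/s3.png

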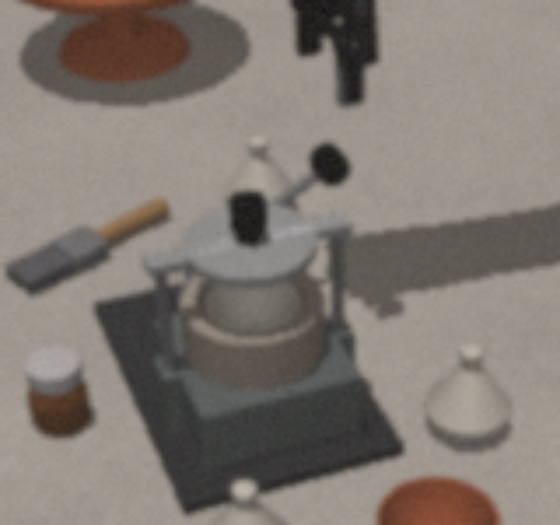

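The cap stays up, with the knob at crop (248,215) and its top measured at 0.205 m. The handle is at crop (328,163) below the open fingers, so I descend on it.

arm_command(
  fingers=[1,1,1,1,1],
  offset=[
    [0.0015,0,0.03],
    [0.0015,0,0.055],
    [0.0015,0,0.075],
    [0.0015,0,0.085],
    [0.0015,0,0.085],
  ],
  twist=[
    [0,-0.002,0],
    [0,-0.004,0],
    [0,-0.004,0],
    [0,-0.004,0],
    [0,-0.004,0],
  ],
)

```text
clock: 7.4
tool_pos: [0.46, -0.1642, 0.1769]
tcp_rot: [-3.141, 0.005, -0.187]
contact_force: [-0.7, 0.5, 1.4]
gripper_width: 0.998
finger_force: 0.0
```

arm_command(
  fingers=[0,-0.4,-1,-1,-1],
  offset=[
    [0,0,0],
    [0,0,0],
    [0,0,0],
    [0,0,0],
    [0,0,0],
  ],
  twist=[
    [0,0,0],
    [0,0,0],
    [0,0,0],
    [0,0,0],
    [0,0,0],
  ],
)

```text
clock: 7.9
tool_pos: [0.4602, -0.1645, 0.1779]
tcp_rot: [3.142, 0.003, -0.187]
contact_force: [-1.3, 0.1, 4.9]
gripper_width: 0.293
finger_force: 62.5
```

arm_command(
  fingers=[-1,-1],
  offset=[
    [0,0,0],
    [0,0,0],
  ],
  twist=[
    [0,0,0],
    [0,0,0],
  ],
)

```text
clock: 8.1
tool_pos: [0.4602, -0.1645, 0.1778]
tcp_rot: [3.142, 0.003, -0.187]
contact_force: [-2.3, 0.3, 6.9]
gripper_width: 0.294
finger_force: 62.7
```

```bash
python3 go.py "[-.121,-.150,.174]"
python3 - <<'E'
from h import *
f=optics.grab_frame("scene"); cv2.imwrite("pics/s4.png",cv2.resize(f["pixels"][90:240,220:380],None,fx=3.5,fy=3.5))
E
```

```text
t 8.1 pos [ 0.4602 -0.1645  0.1778] rot [ 3.142e+00  3.000e-03 -1.870e-01] F [-2.3  0.3  6.9] w 0.294 ff 62.7
offset [-0.0016 -0.0005  0.0038] twist [ 0.      0.0035 -0.0004]
```

View pics/s4.png

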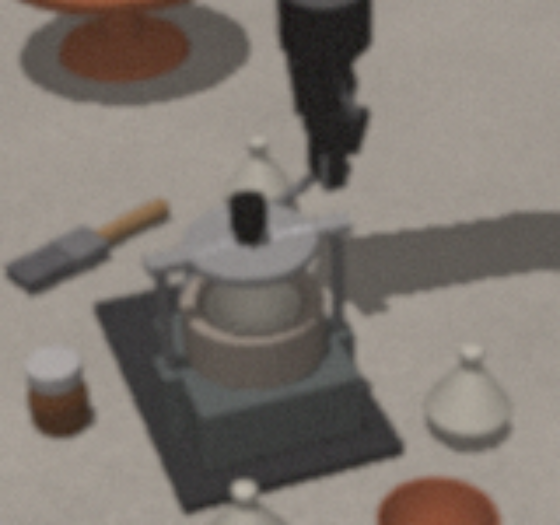

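arm_command(
  fingers=[-1,-1,-1,-1,-1],
  offset=[
    [0.0038,0,-0.0063],
    [0.008,0,-0.0123],
    [0.0124,0,-0.0181],
    [0.0172,0,-0.0237],
    [0.0223,0,-0.029],
  ],
  twist=[
    [0,0,0],
    [0,0,0],
    [0,0,0],
    [0,0,0],
    [0,0,0],
  ],
)

```text
clock: 8.65
tool_pos: [0.4824, -0.1687, 0.2065]
tcp_rot: [3.141, 0.004, -0.187]
contact_force: [3.8, -2.9, -15.8]
gripper_width: 0.292
finger_force: 59.7
```

arm_command(
  fingers=[-1,-1,-1,-1,-1],
  offset=[
    [0.0053,0,-0.005],
    [0.0109,0,-0.0098],
    [0.0167,0,-0.0143],
    [0.0227,0,-0.0184],
    [0.029,0,-0.0222],
  ],
  twist=[
    [0,0,0],
    [0,0,0],
    [0,0,0],
    [0,0,0],
    [0,0,0],
  ],
)

```text
clock: 9.15
tool_pos: [0.5104, -0.1741, 0.2284]
tcp_rot: [3.142, 0.006, -0.187]
contact_force: [0.2, -2.9, -16.6]
gripper_width: 0.286
finger_force: 59.7
```

```bash
python3 go.py "[-.07,-.150,.2252]"
```

```text
t 9.15 pos [ 0.5104 -0.1741  0.2284] rot [ 3.142  0.006 -0.187] F [  0.2  -2.9 -16.6] w 0.286 ff 59.7
offset [-0.0017 -0.0006  0.0032] twist [ 0.0001  0.0058 -0.0004]
```

arm_command(
  fingers=[-1,-1,-1,-1,-1],
  offset=[
    [0.0064,0,-0.003],
    [0.0131,0,-0.0059],
    [0.0198,0,-0.0085],
    [0.0267,0,-0.0109],
    [0.0338,0,-0.013],
  ],
  twist=[
    [0,0,0],
    [0,0,0],
    [0,0,0],
    [0,0,0],
    [0,0,0],
  ],
)

```text
clock: 9.65
tool_pos: [0.5435, -0.1804, 0.2415]
tcp_rot: [3.142, 0.006, -0.188]
contact_force: [-4.3, -1.8, -8.3]
gripper_width: 0.291
finger_force: 59.3
```

arm_command(
  fingers=[-1,-1,-1,-1,-1],
  offset=[
    [0.0071,0,-0.0017],
    [0.0143,0,-0.003],
    [0.0216,0,-0.004],
    [0.0289,0,-0.0046],
    [0.0355,0,-0.0048],
  ],
  twist=[
    [0,0,0],
    [0,0,0],
    [0,0,0],
    [0,0,0],
    [0,0,0],
  ],
)

```text
clock: 10.15
tool_pos: [0.5782, -0.1871, 0.2461]
tcp_rot: [3.141, 0.007, -0.188]
contact_force: [-8.4, -1.7, -4.4]
gripper_width: 0.295
finger_force: 59.3
```

arm_command(
  fingers=[-1,-1,-1],
  offset=[
    [0,0,0.001],
    [0,0,0.001],
    [0,0,0.001],
  ],
  twist=[
    [0,0,0],
    [0,0,0],
    [0,0,0],
  ],
)

```text
clock: 10.45
tool_pos: [0.5787, -0.1872, 0.2461]
tcp_rot: [3.141, 0.004, -0.187]
contact_force: [-5.6, -1.3, -0.0]
gripper_width: 0.292
finger_force: 60.0
```

```bash
python3 go.py "[0,-.150,.244]"
python3 - <<'E'
from h import *
from go import stand
print("model", stand([0,-.15,.19]),stand([0,-.15,.05]))
f=optics.grab_frame("scene"); cv2.imwrite("pics/s5.png",cv2.resize(f["pixels"][100:220,220:360],None,fx=4,fy=4))
g=optics.grab_frame("top"); cv2.imwrite("pics/t5.png",cv2.resize(g["pixels"][150:270,320:480],None,fx=4,fy=4))
for q in(f,g):
  for m in nets.mark_of(q,"lever_grip")[:2]+nets.mark_of(q,"bowl")[:2]: print(m,px2w(q,*m["location"]),px2w(q,*m["location"],.19))
E
```

```text
t 10.45 pos [ 0.5787 -0.1872  0.2461] rot [ 3.141  0.004 -0.187] F [-5.6 -1.3 -0. ] w 0.292 ff 60.0
offset [-0.0013 -0.0008  0.0021] twist [ 0.0002  0.004  -0.0003]
model [ 0.57761319 -0.18618496  0.19      ] [ 0.57761319 -0.18618496  0.05      ]
{'location': [120.9, 275.7], 'p': 0.52} [ 0.58955081 -0.14479931  0.22211265] [ 0.56446712 -0.19598678  0.19      ]
{'location': [180.8, 290.4], 'p': 0.61} [ 0.6242002  -0.01397562  0.12000138] [0.66686337 0.06677313 0.19      ]
{'location': [212.1, 436.3], 'p': 0.5} [ 0.56746902 -0.18021315  0.20472181] [ 0.56961424 -0.18479157  0.19      ]
```

View pics/s5.png

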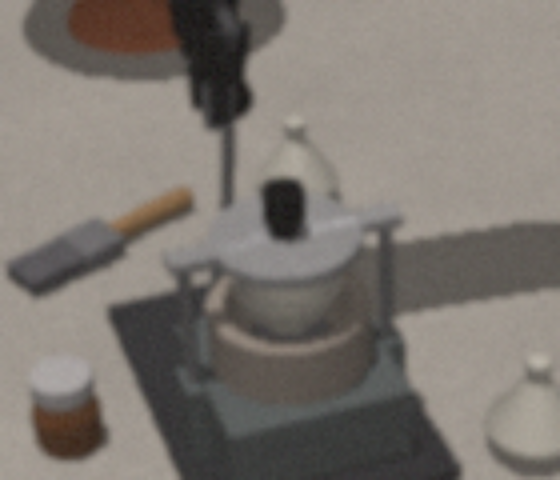

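View pics/t5.png

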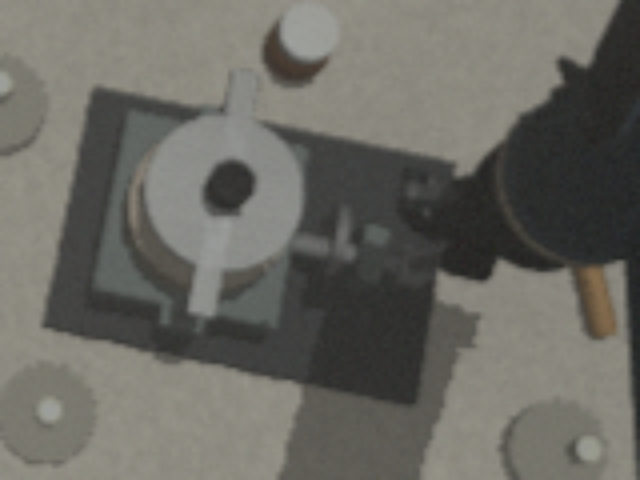

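Bowl is raised and the cap stays up. The lever bar at scene crop (228,165) looks vertical, so I check its tilt from depth.

Run:
```python
from h import *
from go import S,yaw,stand
K=None
f=optics.grab_frame("scene"); p=cloud(f); K=f["K"];T=np.linalg.inv(f["cam_to_world"])
q=R.from_euler("z",-yaw).apply((p-S).reshape(-1,3)).reshape(p.shape)
k=(abs(q[...,1]+.15)<.025)&(abs(q[...,0])<.025)&(q[...,2]>.09)&(q[...,2]<.165)
b=q[k]; print(len(b)); c=np.polyfit(b[:,2],b[:,0],1); print("dx/dz",c, "deg",np.degrees(np.arctan(c[0])))
gray=f["pixels"].mean(-1)
for z in(.10,.12,.14,.16):
    e=b[abs(b[:,2]-z)<.01]; 
    if len(e): print(z,e.mean(0).round(4),len(e))
for z in(.05,.12,.15,.19):
    w=T[:3,:3]@stand([0,-.15,z])+T[:3,3]; u=K@w; print("proj z",z,(u[:2]/u[2]).round(1))
for r in range(130,156,3): print(r,gray[r,266:290].astype(int).tolist())
```

```text
58
dx/dz [-0.06378095  0.00175806] deg -3.649435884894004
0.1 [-0.0043 -0.1483  0.1049] 9
0.12 [-0.0064 -0.1487  0.119 ] 17
0.14 [-0.0071 -0.1487  0.138 ] 17
0.16 [-0.008  -0.1471  0.1564] 15
proj z 0.05 [276.4 164.7]
proj z 0.12 [274.9 144.9]
proj z 0.15 [274.2 136. ]
proj z 0.19 [273.2 123.7]
130 [150, 150, 149, 146, 130, 93, 65, 39, 34, 40, 49, 52, 88, 122, 138, 149, 148, 153, 150, 154, 148, 151, 148, 144]
133 [151, 151, 151, 152, 149, 143, 140, 138, 126, 102, 70, 72, 101, 136, 151, 153, 156, 153, 148, 152, 150, 149, 150, 148]
136 [149, 146, 150, 148, 149, 153, 151, 149, 136, 106, 74, 68, 97, 136, 150, 151, 150, 152, 155, 156, 152, 148, 151, 145]
139 [149, 148, 152, 151, 155, 151, 152, 151, 138, 112, 77, 72, 97, 134, 149, 149, 152, 151, 153, 155, 148, 147, 144, 150]
142 [152, 150, 152, 150, 150, 149, 149, 151, 142, 109, 75, 70, 102, 130, 149, 152, 150, 143, 142, 143, 143, 147, 153, 157]
145 [151, 149, 147, 149, 146, 150, 152, 150, 139, 108, 73, 75, 112, 144, 151, 151, 150, 144, 141, 131, 104, 80, 68, 61]
148 [109, 112, 131, 149, 151, 151, 152, 150, 138, 108, 76, 77, 111, 140, 148, 148, 145, 142, 128, 89, 46, 35, 35, 35]
151 [65, 76, 110, 144, 147, 149, 149, 146, 131, 109, 93, 110, 126, 141, 143, 136, 141, 141, 140, 109, 55, 24, 26, 32]
154 [124, 135, 149, 149, 151, 150, 150, 143, 141, 138, 135, 136, 143, 138, 137, 138, 138, 140, 136, 111, 60, 35, 27, 30]
```

Depth, image tilt and bar position all put the lever about 3° short of vertical, because the handle pivoted slightly off-centre between the pads. I nudge it on and recheck, using the vertical guide rods as the reference.

arm_command(
  fingers=[-1,-1,-1,-1,-1],
  offset=[
    [0.0025,0,0],
    [0.005,0,0],
    [0.006,0,0],
    [0.006,0,0],
    [0.006,0,0],
  ],
  twist=[
    [0,0,0],
    [0,0,0],
    [0,0,0],
    [0,0,0],
    [0,0,0],
  ],
)

```text
clock: 11.3
tool_pos: [0.5844, -0.1883, 0.2459]
tcp_rot: [3.141, 0.005, -0.187]
contact_force: [-5.2, -2.4, 0.1]
gripper_width: 0.29
finger_force: 59.8
```

```bash
cat > chk.py <<'E'
from h import *
from go import S,yaw,stand
from scipy.optimize import minimize
s=robot.observe(); print(s["clock"],np.round(s["tool_pos"],4),np.round(s["contact_force"],1))
F=[optics.grab_frame("scene") for _ in range(4)]; f=F[0]
K=f["K"];T=np.linalg.inv(f["cam_to_world"]); gray=np.mean([x["pixels"].mean(-1) for x in F],0)
def proj(x,y,z):
    u=K@(T[:3,:3]@stand([x,y,z])+T[:3,3]); return u[:2]/u[2]
def track(x,y,zs,half=5):   # dark-bar centre column relative to projected axis
    o=[]
    for z in zs:
        c,r=proj(x,y,z); d=proj(x+.001,y,z)[0]-c
        cc=np.arange(int(c)-half,int(c)+half+3); g=gray[int(round(r))]; v=g[cc]; w=np.clip(np.percentile(v,80)-v-15,0,None)
        o.append(((w*cc).sum()/w.sum()-c)/d)
    return np.array(o)
zs=np.linspace(.115,.155,9); a=track(0,-.15,zs); print("lever dx mm",a.round(1),"tilt deg",np.degrees(np.arctan(np.polyfit(zs*1000,a,1)[0])).round(2))
q=np.concatenate([R.from_euler("z",-yaw).apply((cloud(x)-S).reshape(-1,3)) for x in F])
def tilt(x,y,z0,z1):
    k=(abs(q[:,1]-y)<.015)&(abs(q[:,0]-x)<.02)&(q[:,2]>z0)&(q[:,2]<z1); b=q[k]
    c=np.polyfit(b[:,2],b[:,0],1); return len(b),b.mean(0).round(4),np.degrees(np.arctan(c[0])).round(2)
print("lever",tilt(0,-.15,.1,.16)); print("rods",tilt(-.069,0,.08,.145),tilt(.069,0,.08,.145))
E
python3 chk.py
```

```text
11.3 [ 0.5844 -0.1883  0.2459] [-5.2 -2.4  0.1]
lever dx mm [-1.8 -2.2 -2.5 -2.7 -2.6 -2.5 -3.  -3.4 -3.4] tilt deg -2.0
lever (232, array([-0.0033, -0.1484,  0.1321]), np.float64(-2.47))
rods (360, array([-0.0667,  0.0012,  0.1133]), np.float64(0.8)) (477, array([0.0623, 0.0021, 0.1094]), np.float64(8.53))
```

```bash
cat >> chk.py <<'E'
print("--ref")
zr=np.linspace(.085,.11,6)
for x in(-.069,): a=track(x,0,zr,4); print("rod",x,a.round(1),np.degrees(np.arctan(np.polyfit(zr*1000,a,1)[0])).round(2))
gray=np.load("scene0.npz")["pixels"].mean(-1)
zr=np.linspace(.13,.162,7)
for x in(-.069,.069): a=track(x,0,zr,4); print("rod closed",x,a.round(1),np.degrees(np.arctan(np.polyfit(zr*1000,a,1)[0])).round(2))
# rest bar: sample across the bar along vertical pixel direction
for rr in(.085,.095,.105,.115):
    c,r=proj(-rr*np.cos(np.pi/6),-.15,.05+rr/2); rows=np.arange(int(r)-6,int(r)+8); v=gray[rows,int(round(c))]; w=np.clip(np.percentile(v,80)-v-15,0,None)
    r1=proj(-rr*np.cos(np.pi/6),-.15,.051+rr/2)[1]; print("rest bar dz mm",rr,(((w*rows).sum()/w.sum()-r)/(r1-r)).round(1),v.astype(int).tolist())
E
python3 chk.py
```

```text
11.5 [ 0.5844 -0.1882  0.2459] [-6.9 -1.5  0.3]
lever dx mm [-1.9 -2.1 -2.6 -2.6 -2.6 -2.6 -2.9 -3.3 -3.4] tilt deg -1.92
lever (236, array([-0.0033, -0.1486,  0.1324]), np.float64(-2.48))
rods (366, array([-0.0669,  0.001 ,  0.1129]), np.float64(0.81)) (478, array([0.0623, 0.0021, 0.1096]), np.float64(8.72))
--ref
rod -0.069 [ 1.6 -0.6  0.   0.3  1.1  0.3] -0.38
rod closed -0.069 [-1.5  0.5  0.7  0.7  0.6  0.8  0.9] 2.96
rod closed 0.069 [ 3.5  4.2 -4.6 -2.8  0.3  0.3  0.4] -4.65
rest bar dz mm 0.085 -10.0 [136, 141, 141, 142, 138, 120, 105, 89, 76, 74, 83, 82, 84, 97]
rest bar dz mm 0.095 -9.9 [144, 135, 130, 123, 119, 111, 100, 88, 77, 81, 87, 84, 84, 98]
rest bar dz mm 0.105 -9.6 [149, 151, 150, 149, 140, 123, 110, 101, 94, 109, 117, 109, 93, 99]
rest bar dz mm 0.115 -1.4 [130, 140, 148, 143, 136, 123, 106, 96, 96, 118, 140, 146, 151, 151]
```

arm_command(
  fingers=[-1,-1,-1,-1],
  offset=[
    [0.0015,0,0],
    [0.003,0,0],
    [0.003,0,0],
    [0.003,0,0],
  ],
  twist=[
    [0,0,0],
    [0,0,0],
    [0,0,0],
    [0,0,0],
  ],
)

```text
clock: 12.1
tool_pos: [0.5872, -0.1888, 0.2458]
tcp_rot: [3.141, 0.005, -0.188]
contact_force: [-6.0, -1.6, -0.4]
gripper_width: 0.291
finger_force: 59.5
```

```bash
python3 chk.py | head -3
```

```text
12.1 [ 0.5872 -0.1888  0.2458] [-6.  -1.6 -0.4]
lever dx mm [-0.9 -1.  -1.1 -1.2 -1.3 -1.5 -1.8 -1.5 -1.5] tilt deg -1.06
lever (246, array([-0.0021, -0.1487,  0.1303]), np.float64(-0.57))
```

Slope, position and depth now all put the lever within about 1° of vertical and not past it, still gripped. I hand in.

```bash
python3 -c "
from cell import robot; print(robot.hand_in())"
```

```text
the job is handed in; nothing more can be done
None
```

I handed the job in at about 12 s: the cap is snapped open and released, and the lever is still gripped about 1° short of straight up, with the bowl raised; the hand-in gave no verdict.

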